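# Set the flip tags on the lab stock board

### The arm

A 6-joint arm with a two-finger parallel gripper is mounted at the origin on the work surface. World frame = base frame: x ahead of the robot, y to its left, z up, the work surface at z = 0. Lengths are in m, angles in rad, forces in N, time in s.
With the tool pointing down it reaches from about 0.325 to 0.925 m from the base axis. Payload 3.1 kg.
Tool frame: the origin (TCP) lies at the very end of the fingers, on their centre line; the grasp point (between the pads) lies 19 mm behind it; z points along the fingers, y is the direction in which the jaws open and shut (so a half turn about z gives the same grasp; the last joint's range is limited). The gripper opens to 85 mm and grips with 20 to 120 N. Pads are 22 mm wide; open, the fingers measure 114 mm over their backs; the gripper's body (76 mm by 85 mm) begins 54 mm behind the grasp point. The pads swing forward as they close: fully open they stand 13 mm farther back than shut.
Start: joints at [-0.112, 0.217, 1.613, -0, 1.311, -0.112], TCP at [0.625, 0, 0.231] pointing down, gripper open.
Joint ranges: [-2.75, 2.75], [-0.78, 2.1], [0.31, 2.55], [-1.13, 4.27], [0.13, 2.63], [-2.58, 2.58]. Speed limits (rad/s): [2.79, 2.79, 3.14, 3.14, 3.14, 3.14].

### API

Orientations are given as a unit quaternion [w, x, y, z].
In Python, from station import manip gives the robot as it stands.
- The arm moves only by the tool servo_tool, never from a script. Its arguments are lists of equal length, an entry for each row: "offset": the shift along the tool's x, y, z in m, a list of three; "roll": the turn about the tool's z in degrees. A call has 1 to 10 rows; each row is the pose to reach, as a shift and turn from the pose measured when the call began, along the tool's axes at that moment; what a row does not reach only later rows make up. A row lasts 1/12 s, in which the tool goes at most 41.7 mm and 7.16 degrees, less where a joint would pass 70% of its speed; a pose out of reach is approached as far as the arm can. A call with a gripper value outside its range is refused whole. "grip" is the opening, from 0 (shut) to 1 (fully open), set as the call begins (left out, the last holds). The fingers move at their own pace and stop on an object; "grip_force" is the grip in N (left out, the last holds). Time passes only in rows, so rows that repeat a pose let the fingers close. It gives the time, the measured TCP pose, the force and the opening at its end, in the units of the state.
- manip.read_state(): the state, without advancing time (a new reading comes with each control period).
- manip.read_camera(name): name is "scene" or "side" or "wrist"; returns a dict with "frame" (400x640x3 uint8, red, green, blue), "mtx" (3x3 intrinsics, pixels), "R" (3x3) and "t" (3): a world point X has camera coordinates R X + t. Camera axes: x right, y down, z forward; pixel columns grow to the right and rows downward; lengths in m; the calibration is good to about 2 mm. The wrist camera is an equidistant fisheye: a pixel r from the principal point sees the ray r / f radians off the axis. A picture is of the moment at which its call begins. There is no depth.
- manip.sign_off(): hands the job in, once; it reports no verdict.
Trained networks look in a picture, given as the dict that the camera call returned (one of the last four; its "shot" number tells which), for a name from the list of things; names that differ only in an ending like _2 or _b are one class to them, and where a whole thing is asked for, a point or a joint stands for the part that bears it (a point fixed in the world has none). Each returns a list of dicts, best first, with "conf" (0 to 1); they miss things now and then, are a little off and sometimes report something else, mostly with a low value. They report only what shows in the picture. A call takes as long as a camera call.
- manip.find_in(picture, name): "point" ([x, y, z] in m, in the coordinates of the camera as it stood for that picture, good to about 4 mm: the middle of the surface that is visible of it).
- manip.silhouettes(picture, name): "mask" (400x640 bool, what is visible of it).
The state is a dict: "time_s": time; "joint_pos": joint angles; "dq": joint speeds; "effort": joint torques, N m; "position": TCP position; "eef_rot": TCP orientation; "contact_force": force on the tool from outside, world axes, zero at the start; "wrist_torque": the same for the moment, N m; "width": finger opening in m.
Only numpy, scipy, OpenCV 4.12 (cv2) and the standard library are available. Lean on these libraries where they do the work, as an engineer would, in place of code of your own. Each camera call takes 0.05 s, during which the arm holds its last target.

### The job

Put the stock tags right on the board of steel cylinder samples: the tag of the full tray (all three pockets filled) must lean out towards the robot, round mark up, and the tag of every tray with an empty pocket must lean in towards its tray, bar mark up. Push the wrong tags over lightly with a fingertip, and leave tags that are already right on their side. Pinch and lift nothing, and do not disturb the cylinders, jar, mallet or beaker.

Things in the scene. Friction and masses are not known exactly. Their poses are not given: they have to be found in the camera images.
- board: plywood base board of the stock rack, 190 x 470 x 8 mm, fixed on the bench. Its x axis points from the tag row to the tray row, y along the rows; the origin lies on its underside, below the middle of the tag row. On it, in line, are four tag stands at 105 mm spacing and, centred 75 mm behind each stand (+x of the board), four trays.
- tray_a: one of four like wooden trays, fixed, 40 (x) x 96 (y) x 28 mm high, with three pockets in a row along its y axis (pocket centres 31 mm apart, 30 mm wide), each for one steel cylinder. Origin: centre of its underside, on the board. It belongs to the tag stand 75 mm in front of it (towards -x of the board). Which tray stands where changes.
- tray_b: one of four like wooden trays, fixed, 40 (x) x 96 (y) x 28 mm high, with three pockets in a row along its y axis (pocket centres 31 mm apart, 30 mm wide), each for one steel cylinder. Origin: centre of its underside, on the board. It belongs to the tag stand 75 mm in front of it (towards -x of the board). Which tray stands where changes.
- tray_c: one of four like wooden trays, fixed, 40 (x) x 96 (y) x 28 mm high, with three pockets in a row along its y axis (pocket centres 31 mm apart, 30 mm wide), each for one steel cylinder. Origin: centre of its underside, on the board. It belongs to the tag stand 75 mm in front of it (towards -x of the board). Which tray stands where changes.
- tray_d: one of four like wooden trays, fixed, 40 (x) x 96 (y) x 28 mm high, with three pockets in a row along its y axis (pocket centres 31 mm apart, 30 mm wide), each for one steel cylinder. Origin: centre of its underside, on the board. It belongs to the tag stand 75 mm in front of it (towards -x of the board). Which tray stands where changes.
- pivot_a (a point): axle of tag a, middle of its width, 50 mm above the board (58 mm above the bench), on a fixed dark steel stand 66 mm wide; its ears reach 10 mm above the axle, 28 to 31 mm to either side, with 2 mm stop pins just inside. x axis horizontal towards the tray behind, y along the axle. Which stand is where changes. The space below a leaning tag is open.
- tag_a (a joint): lean of tag a: aluminium plate 50 mm wide, 55 mm long from axle to free edge, 4 mm thick, 20 g. 0 upright; +0.6 rad leans in to its tray (bar mark up), -0.6 out towards the robot (round mark up): end stops, free edge 31 mm beside and 45 mm above the axle. Swings freely, falls to the nearer stop. Push it level, 20 mm above the axle, from its lower face to just past upright; farther jams on the far stop.
- pivot_b (a point): axle of tag b, middle of its width, 50 mm above the board (58 mm above the bench), on a fixed dark steel stand 66 mm wide; its ears reach 10 mm above the axle, 28 to 31 mm to either side, with 2 mm stop pins just inside. x axis horizontal towards the tray behind, y along the axle. Which stand is where changes. The space below a leaning tag is open.
- tag_b (a joint): lean of tag b: aluminium plate 50 mm wide, 55 mm long from axle to free edge, 4 mm thick, 20 g. 0 upright; +0.6 rad leans in to its tray (bar mark up), -0.6 out towards the robot (round mark up): end stops, free edge 31 mm beside and 45 mm above the axle. Swings freely, falls to the nearer stop. Push it level, 20 mm above the axle, from its lower face to just past upright; farther jams on the far stop.
- pivot_c (a point): axle of tag c, middle of its width, 50 mm above the board (58 mm above the bench), on a fixed dark steel stand 66 mm wide; its ears reach 10 mm above the axle, 28 to 31 mm to either side, with 2 mm stop pins just inside. x axis horizontal towards the tray behind, y along the axle. Which stand is where changes. The space below a leaning tag is open.
- tag_c (a joint): lean of tag c: aluminium plate 50 mm wide, 55 mm long from axle to free edge, 4 mm thick, 20 g. 0 upright; +0.6 rad leans in to its tray (bar mark up), -0.6 out towards the robot (round mark up): end stops, free edge 31 mm beside and 45 mm above the axle. Swings freely, falls to the nearer stop. Push it level, 20 mm above the axle, from its lower face to just past upright; farther jams on the far stop.
- pivot_d (a point): axle of tag d, middle of its width, 50 mm above the board (58 mm above the bench), on a fixed dark steel stand 66 mm wide; its ears reach 10 mm above the axle, 28 to 31 mm to either side, with 2 mm stop pins just inside. x axis horizontal towards the tray behind, y along the axle. Which stand is where changes. The space below a leaning tag is open.
- tag_d (a joint): lean of tag d: aluminium plate 50 mm wide, 55 mm long from axle to free edge, 4 mm thick, 20 g. 0 upright; +0.6 rad leans in to its tray (bar mark up), -0.6 out towards the robot (round mark up): end stops, free edge 31 mm beside and 45 mm above the axle. Swings freely, falls to the nearer stop. Push it level, 20 mm above the axle, from its lower face to just past upright; farther jams on the far stop.
- cyl_a1_center (a point): centre of one loose steel cylinder (diameter 24 mm, 38 mm tall, 60 g) standing in a pocket of a tray; its top is 49 mm above the bench.
- cyl_a2_center (a point): centre of one loose steel cylinder (diameter 24 mm, 38 mm tall, 60 g) standing in a pocket of a tray; its top is 49 mm above the bench.
- cyl_a3_center (a point): centre of one loose steel cylinder (diameter 24 mm, 38 mm tall, 60 g) standing in a pocket of a tray; its top is 49 mm above the bench.
- cyl_b1_center (a point): centre of one loose steel cylinder (diameter 24 mm, 38 mm tall, 60 g) standing in a pocket of a tray; its top is 49 mm above the bench.
- cyl_b2_center (a point): centre of one loose steel cylinder (diameter 24 mm, 38 mm tall, 60 g) standing in a pocket of a tray; its top is 49 mm above the bench.
- cyl_c1_center (a point): centre of one loose steel cylinder (diameter 24 mm, 38 mm tall, 60 g) standing in a pocket of a tray; its top is 49 mm above the bench.
- cyl_c3_center (a point): centre of one loose steel cylinder (diameter 24 mm, 38 mm tall, 60 g) standing in a pocket of a tray; its top is 49 mm above the bench.
- cyl_d2_center (a point): centre of one loose steel cylinder (diameter 24 mm, 38 mm tall, 60 g) standing in a pocket of a tray; its top is 49 mm above the bench.
- jar: amber glass jar with white lid, loose, diameter 36 mm, 70 mm tall, standing on the board in front of the tag row, between the two middle stands (55 mm in front of the axles, about midway). Origin: centre of its underside.
- mallet: small mallet lying loose on the bench near the board, 172 mm long, wooden handle along its x axis and black rubber head 36 mm wide, 22 mm high. Origin: under the middle of the handle.
- beaker: empty glass beaker, loose, diameter 70 mm, 90 mm tall, on the bench to the left of the board. Origin: centre of its underside.

How it is judged:
By the outcome, as a careful person would: the job done as asked, in the order asked, and still so for the second after the job is handed in, with the robot touching nothing.
It also fails if it takes over 48 s, if anything falls off the work surface, if the arm or the gripper's body presses on something with over 40 N, if the wrist force passes 120 N, or if a joint passes its speed limit or range.

## Working session

There is one attempt and no reset: what is moved stays moved. The work goes in short steps, Python scripts to look and compute and a tool call to move; the robot and the scene stay as the last step left them, time stands still between calls to the robot, and variables do not carry over. Pictures are saved under pics/ and viewed, and the job is handed in when it is done.

Besides the shell and the picture viewer there is one more tool, called after "Call:" by a JSON object that holds its "fn" and its "kwargs", one argument or row to a line. servo_tool: Moves the arm, as the interface text tells. Its arguments: {"type":"object","properties":{"offset":{"type":"array","items":{"type":"array","items":{"type":"number"}}},"roll":{"type":"array","items":{"type":"number"}},"grip":{"type":"number"},"grip_force":{"type":"number"}},"required":["offset","roll"]}

```bash
mkdir -p pics; ls; python3 - <<'E'
from station import manip
import cv2
s=manip.read_state(); print({k:s[k] for k in('time_s','position','eef_rot','width','contact_force')})
for n in('scene','side','wrist'):
    p=manip.read_camera(n); cv2.imwrite(f'pics/{n}0.png',p['frame'][:,:,::-1])
    print(n,p['mtx'].tolist() if hasattr(p['mtx'],'tolist') else p['mtx'],p['R'],p['t'])
    if n=='wrist': continue
    for name in('board','tray_a','tag_a','pivot_a','cyl_a1_center','jar','mallet','beaker'):
        R=p['R'];t=p['t']
        for d in manip.find_in(p,name):
            print(name,round(d['conf'],2),(R.T@(d['point']-t)).round(3))
E
```

```text
pics
{'time_s': 0.0, 'position': array([6.24193760e-01, 1.01009113e-04, 2.29953884e-01]), 'eef_rot': array([-0.00094264,  0.70711654,  0.70709599, -0.00074824]), 'width': 0.08531818602788935, 'contact_force': array([-0.47638589, -0.66961337, -0.0951146 ])}
scene [[408.5180671852765, 0.0, 321.7442821360485], [0.0, 408.5180671852765, 204.00041330648375], [0.0, 0.0, 1.0]] [[ 0.43692808  0.89941216 -0.01231366]
 [ 0.68884285 -0.34337556 -0.63842678]
 [-0.57843702  0.27046441 -0.76958405]] [-0.2320623  -0.29553535  1.33142846]
board 0.7 [ 0.542 -0.04   0.007]
tray_a 0.95 [0.597 0.068 0.024]
tray_a 0.9 [ 0.615 -0.036  0.023]
tray_a 0.84 [0.612 0.181 0.029]
tray_a 0.7 [ 0.607 -0.155  0.026]
tray_a 0.47 [0.517 0.385 0.061]
tag_a 0.82 [0.51  0.179 0.08 ]
tag_a 0.76 [ 0.508 -0.03   0.082]
tag_a 0.75 [ 0.506 -0.133  0.08 ]
tag_a 0.42 [ 0.602 -0.063  0.049]
pivot_a 0.93 [0.528 0.182 0.057]
pivot_a 0.8 [0.533 0.064 0.021]
pivot_a 0.62 [ 0.52  -0.03   0.062]
cyl_a1_center 0.58 [ 0.601 -0.001  0.04 ]
cyl_a1_center 0.27 [0.481 0.018 0.071]
jar 0.69 [0.524 0.177 0.059]
jar 0.48 [0.483 0.022 0.071]
ja
[... 678 characters left out ...]
8 [ 0.496 -0.135  0.092]
pivot_a 0.93 [0.52  0.173 0.049]
pivot_a 0.79 [ 0.518 -0.038  0.047]
pivot_a 0.65 [0.529 0.071 0.063]
pivot_a 0.56 [ 0.512 -0.138  0.043]
cyl_a1_center 0.53 [ 0.587 -0.002  0.047]
jar 0.65 [0.463 0.003 0.051]
jar 0.26 [0.499 0.376 0.065]
jar 0.21 [ 0.584 -0.138  0.049]
mallet 0.85 [ 0.375 -0.322  0.012]
beaker 0.81 [0.499 0.374 0.066]
beaker 0.59 [0.534 0.079 0.088]
wrist [[309.70691628693146, 0.0, 321.2362409110019], [0.0, 309.70691628693146, 197.647939209232], [0.0, 0.0, 1.0]] [[ 9.99999315e-01 -1.80674842e-04  1.15608618e-03]
 [-5.22856202e-04 -9.52880269e-01  3.03346203e-01]
 [ 1.04680468e-03 -3.03346600e-01 -9.52879711e-01]] [-0.62502848 -0.03799282  0.37915604]
```

View pics/scene0.png

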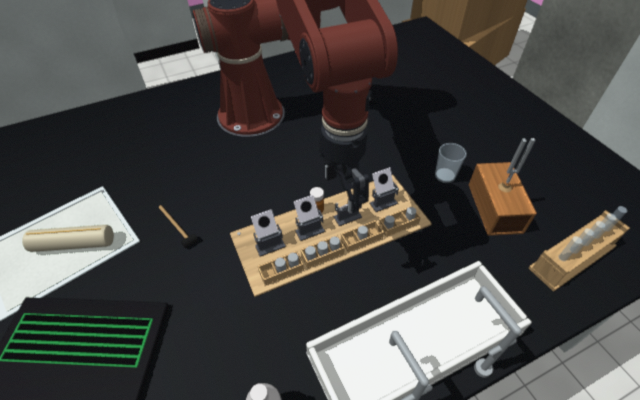

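View pics/side0.png

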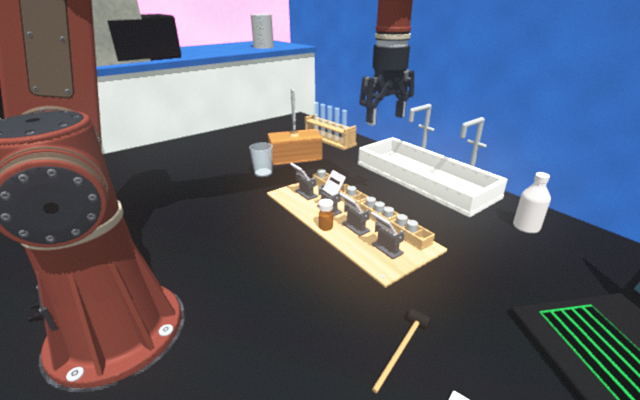

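View pics/wrist0.png

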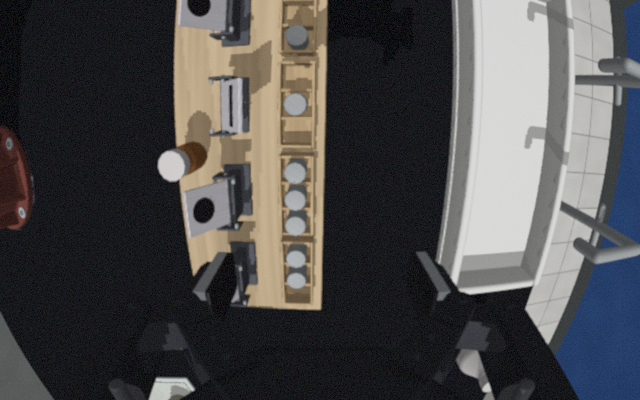

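The wrist picture (image up is +y, right is +x) shows the round mark up on tags at about (203,8), (204,210) and, edge-on, (238,270). The bar tag is at (232,105). The full tray is the third one (three cylinders at 295,172–225). I'll zoom in to confirm this and measure the board pose.

```bash
cat > h.py <<'E'
import numpy as np, cv2
def proj(p,X,wrist):
    X=np.atleast_2d(X); c=X@p['R'].T+p['t']; K=p['mtx']
    if wrist:
        r=np.hypot(c[:,0],c[:,1]); th=np.arctan2(r,c[:,2]); k=th/np.maximum(r,1e-9)
        return np.c_[K[0,2]+K[0,0]*c[:,0]*k, K[1,2]+K[1,1]*c[:,1]*k]
    return np.c_[K[0,0]*c[:,0]/c[:,2]+K[0,2],K[1,1]*c[:,1]/c[:,2]+K[1,2]]
def toz(p,uv,z,wrist):
    K=p['mtx']; a=(uv[0]-K[0,2])/K[0,0]; b=(uv[1]-K[1,2])/K[1,1]
    if wrist:
        r=np.hypot(a,b); s=np.sin(r)/max(r,1e-9); d=np.array([a*s,b*s,np.cos(r)])
    else: d=np.array([a,b,1.])
    d=p['R'].T@d; o=-p['R'].T@p['t']
    return o+d*(z-o[2])/d[2]
E
python3 - <<'E'
from station import manip
from h import *
for n in('wrist','scene','side'):
    p=manip.read_camera(n); w=n=='wrist'
    for m in manip.silhouettes(p,'cyl_a1_center'):
        ys,xs=np.nonzero(m['mask'])
        c=(xs.mean(),ys.mean()); print(n,'cyl',round(m['conf'],2),np.round(c,1),len(xs),toz(p,c,.049 if w else .044,w).round(4))
    im=p['frame'][:,:,::-1]
    if w: im=im[0:310,150:350]; im=cv2.resize(im,None,fx=2,fy=1.9,interpolation=cv2.INTER_CUBIC)
    elif n=='scene': im=cv2.resize(im[160:300,225:435],None,fx=3.8,fy=3.8,interpolation=cv2.INTER_CUBIC)
    else: im=cv2.resize(im[150:280,260:450],None,fx=4,fy=4,interpolation=cv2.INTER_CUBIC)
    cv2.imwrite(f'pics/{n}z.png',im)
E
```

```text
wrist cyl 0.94 [295.4 170.1] 479 [0.5972 0.0065 0.049 ]
scene cyl 0.74 [181.2 232.6] 281 [ 0.4123 -0.3143  0.044 ]
scene cyl 0.26 [388.7 222.2] 146 [0.6055 0.1443 0.044 ]
side cyl 0.39 [414.8 235.3] 567 [ 0.5639 -0.1667  0.044 ]
```

View pics/scenez.png

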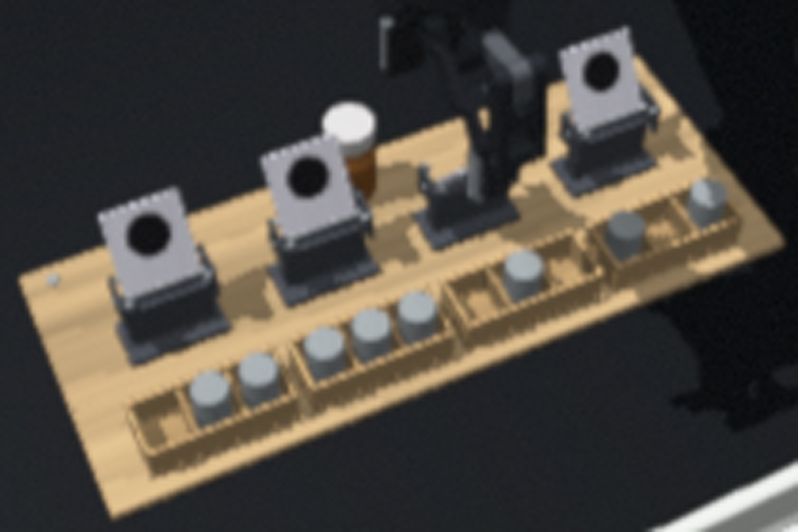

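View pics/wristz.png

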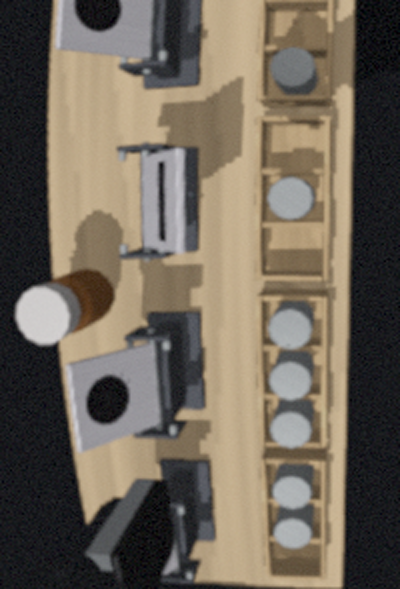

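View pics/sidez.png

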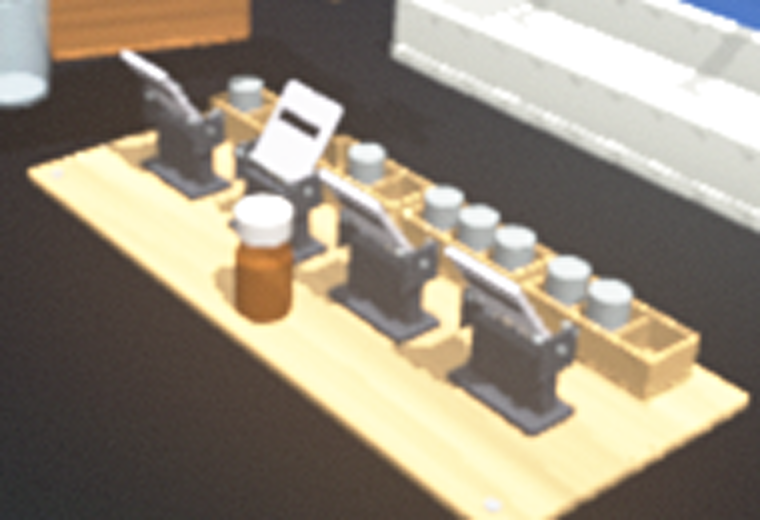

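The zooms agree with each other. The far-right tray has 2 cylinders and a round tag, which is wrong. The next tray is full with a round tag, which is right. The next has 1 cylinder and a bar tag, which is right. The left one has 2 cylinders with an empty middle pocket and a round tag, which is wrong. I'll fit the board pose now.

```bash
python3 - <<'E'
from station import manip
from h import *
from scipy.optimize import least_squares
P={n:manip.read_camera(n) for n in('scene','wrist')}
S=lambda u,v:(225+u/3.8,160+v/3.8); W=lambda u,v:(150+u/2,v/1.9)
D=[]
for yl,u,v in[(-157.5,210,383),(-126.5,258,365),(-83.5,325,342),(-52.5,371,325),(-21.5,417,306),(52.5,524,264),(126.5,626,226),(188.5,708,192)]: D.append(('scene',(75,yl,49),S(u,v)))
for yl,u,v in[(126.5,294,68),(52.5,291,197),(-21.5,291,327),(-52.5,291,380),(-83.5,291,429),(-126.5,292,491),(-157.5,292,532)]: D.append(('wrist',(75,yl,49),W(u,v)))
for yl,u,v in[(-182.5,100,215),(-132.5,180,190),(-77.5,263,156),(-27.5,338,136),(132.5,560,50),(182.5,628,31)]: D.append(('scene',(-32,yl,103),S(u,v)))
for yl,u,v in[(-27.5,65,366),(-77.5,80,450),(132.5,57,47)]: D.append(('wrist',(-32,yl,103),W(u,v)))
def w(q,l):
    c,s=np.cos(q[2]),np.sin(q[2]); l=np.array(l)/1e3
    return np.array([q[0]+c*l[0]-s*l[1],q[1]+s*l[0]+c*l[1],l[2]])
def res(q): return np.concatenate([proj(P[n],w(q,l),n=='wrist')[0]-uv for n,l,uv in D])
r=least_squares(res,[.52,.02,0],loss='soft_l1')
print(r.x); 
for d,e in zip(D,res(r.x).reshape(-1,2)): print(d[0],d[1],e.round(1))
for n in P:
    rr=least_squares(lambda q:np.concatenate([proj(P[n],w(q,l),n=='wrist')[0]-uv for m,l,uv in D if m==n]),r.x); print(n,rr.x)
for y in(157.5,-157.5): print(w(r.x,(0,y,58)))
E
```

```text
[ 0.52272194  0.0263008  -0.02148645]
scene (75, -157.5, 49) [0.2 0.5]
scene (75, -126.5, 49) [0.4 0.2]
scene (75, -83.5, 49) [ 0.2 -0.5]
scene (75, -52.5, 49) [ 0.4 -0.9]
scene (75, -21.5, 49) [ 0.4 -0.6]
scene (75, 52.5, 49) [ 0.4 -0.5]
scene (75, 126.5, 49) [ 0.5 -1. ]
scene (75, 188.5, 49) [ 0.8 -0.6]
wrist (75, 126.5, 49) [ 0.3 -1.3]
wrist (75, 52.5, 49) [0.5 0.2]
wrist (75, -21.5, 49) [0. 1.]
wrist (75, -52.5, 49) [0.1 0.4]
wrist (75, -83.5, 49) [0.2 0.5]
wrist (75, -126.5, 49) [0.1 0.9]
wrist (75, -157.5, 49) [0.5 0.9]
scene (-32, -182.5, 103) [-0.2 -0.5]
scene (-32, -132.5, 103) [-0.5 -1.2]
scene (-32, -77.5, 103) [-0.3 -0.1]
scene (-32, -27.5, 103) [-0.5 -1.7]
scene (-32, 132.5, 103) [0.2 0.1]
scene (-32, 182.5, 103) [-0.1 -1.1]
wrist (-32, -27.5, 103) [ 0.6 -1.7]
wrist (-32, -77.5, 103) [-1.   0.8]
wrist (-32, 132.5, 103) [-0.1  0. ]
scene [ 0.5240092   0.02540527 -0.02473253]
wrist [ 0.52255835  0.02637255 -0.02004011]
[0.5261058  0.18376445 0.058     ]
[ 0.51933809 -0.13116284  0.058     ]
```

The fit is good to about 1 px, and the scene and wrist cameras agree to about 1.5 mm. The wrong axles are at about (0.526, 0.184) and (0.519, -0.131), with a yaw of -1.2°. I'll move above the standoff point at the right tag with the fingers shut and rolled.

Call:
{"fn": "servo_tool", "kwargs": {
  "offset": [
    [-0.02,-0.03,0.01],
    [-0.04,-0.06,0.015],
    [-0.06,-0.09,0.02],
    [-0.08,-0.12,0.03],
    [-0.1,-0.145,0.04],
    [-0.12,-0.165,0.05],
    [-0.13,-0.169,0.06],
    [-0.13,-0.169,0.06],
    [-0.13,-0.169,0.06],
    [-0.13,-0.169,0.06]
  ],
  "roll": [7,14,21,28,35,42,49,56,63,70],
  "grip": 0
}}

```text
time_s: 2.18
position: [0.4556, -0.1303, 0.1712]
eef_rot: [-0.0, 0.985, 0.17, -0.0]
contact_force: [0.4, 0.6, 0.0]
width: 0.0001
```

Call:
{"fn": "servo_tool", "kwargs": {
  "offset": [
    [0,0,0],
    [0,0,0],
    [0,0,0],
    [0,0,0],
    [0,0,0]
  ],
  "roll": [7,14,21,21.2,21.2]
}}

```text
time_s: 2.6
position: [0.4557, -0.1304, 0.1713]
eef_rot: [0.0, 1.0, -0.013, 0.0]
contact_force: [-0.2, -0.8, -0.9]
width: 0.0002
```

```bash
cat > look.py <<'E'
import sys
from station import manip
from h import *
from scipy.spatial.transform import Rotation as Rn
tag=sys.argv[1]
s=manip.read_state(); q=s['eef_rot']; M=Rn.from_quat([q[1],q[2],q[3],q[0]]).as_matrix()
ax=np.array({'R':[.5193,-.1312,.058],'L':[.5261,.1838,.058]}[sys.argv[3]])
yaw=-.0215; bx=np.array([np.cos(yaw),np.sin(yaw),0])
print(s['time_s'],s['position'].round(4),'F',s['contact_force'].round(2),'w',s['width'])
print('toolx',M[:,0].round(3),'tooly',M[:,1].round(3),'toolz',M[:,2].round(3))
d=s['position']-ax; print('board-rel x,y,z',(d@bx).round(4),(d@np.array([-bx[1],bx[0],0])).round(4),d[2].round(4))
for name,xr in(('standoff',-.065),('final',-.0065)):
    tgt=ax+bx*xr; tgt[2]=.078; print(name,'tool offset',(M.T@(tgt-s['position'])).round(4))
ims=[]
for n in sys.argv[2].split(','):
    p=manip.read_camera(n); im=p['frame'][:,:,::-1].copy()
    if n=='scene': u,v=proj(p,ax,0)[0].astype(int); im=cv2.resize(im[max(v-60,0):v+60,u-90:u+90],(600,400),interpolation=cv2.INTER_CUBIC)
    if n=='side': u,v=proj(p,ax,0)[0].astype(int); im=cv2.resize(im[max(v-60,0):v+60,u-90:u+90],(600,400),interpolation=cv2.INTER_CUBIC)
    cv2.imwrite(f'pics/{tag}_{n}.png',im)
E
python3 look.py a side,scene,wrist R
```

```text
2.6 [ 0.4557 -0.1304  0.1713] F [-0.24 -0.85 -0.92] w 0.0002393851305951076
toolx [ 1.    -0.025  0.   ] tooly [-0.025 -1.     0.   ] toolz [ 0. -0. -1.]
board-rel x,y,z -0.0636 -0.0006 0.1133
standoff tool offset [-0.0014 -0.0006  0.0933]
final tool offset [ 0.0571 -0.0008  0.0933]
```

View pics/a_side.png

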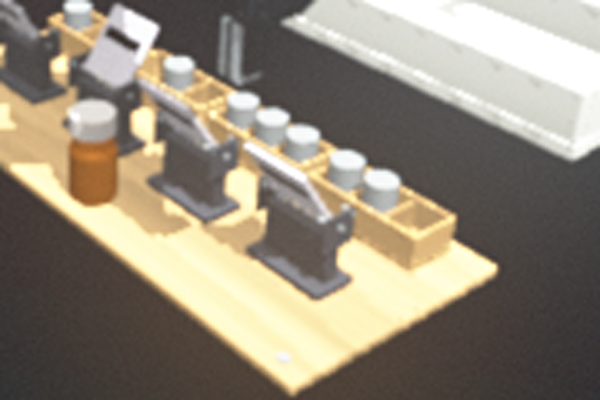

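View pics/a_wrist.png

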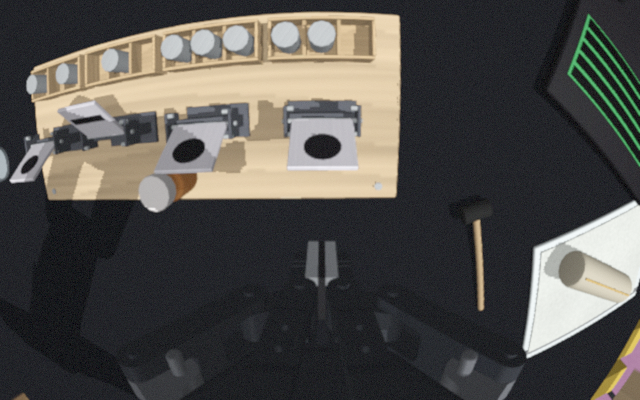

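The tag is centred under the fingers' line at u≈322, with the board clear on both sides. I'll descend to the standoff point.

Call:
{"fn": "servo_tool", "kwargs": {
  "offset": [
    [-0.0005,0,0.03],
    [-0.001,0,0.06],
    [-0.001,-0.0005,0.085],
    [-0.001,-0.0005,0.093],
    [-0.001,-0.0005,0.093]
  ],
  "roll": [0,0,0,0,0]
}}

```text
time_s: 3.17
position: [0.4523, -0.1288, 0.0757]
eef_rot: [-0.001, 1.0, -0.013, -0.003]
contact_force: [-0.9, 0.5, 0.8]
width: 0.0003
```

```bash
python3 look.py b side,wrist R
```

```text
3.1667 [ 0.4523 -0.1288  0.0757] F [-0.95  0.53  0.76] w 0.00029249704620972107
toolx [ 1.    -0.025 -0.006] tooly [-0.025 -1.    -0.002] toolz [-0.006  0.003 -1.   ]
board-rel x,y,z -0.067 0.001 0.0177
standoff tool offset [ 0.002   0.001  -0.0023]
final tool offset [ 0.0605  0.0008 -0.0026]
```

View pics/b_side.png

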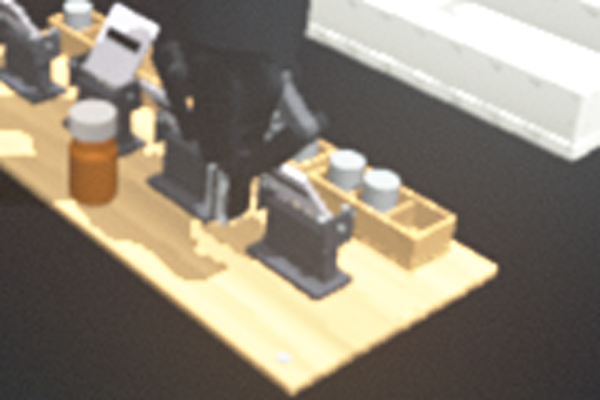

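View pics/b_wrist.png

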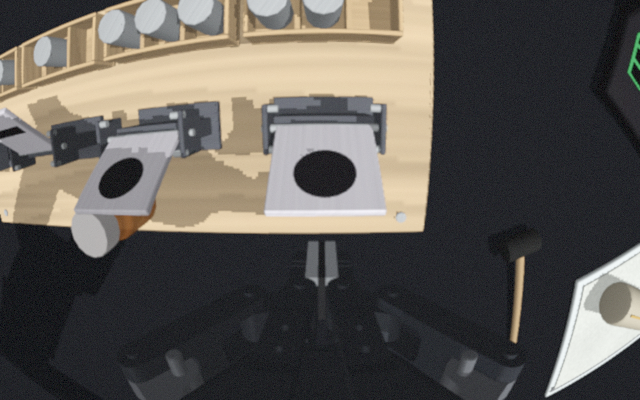

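The fingers stand clear in front of the tag, with the free edge at (325,212) and the fingertips at (322,242). I'll push now.

Call:
{"fn": "servo_tool", "kwargs": {
  "offset": [
    [0.007,0.001,-0.0025],
    [0.014,0.001,-0.0025],
    [0.02,0.001,-0.0025],
    [0.025,0.001,-0.0025],
    [0.03,0.001,-0.0025],
    [0.034,0.001,-0.0025],
    [0.038,0.001,-0.0025],
    [0.042,0.001,-0.0025],
    [0.046,0.001,-0.0025],
    [0.05,0.001,-0.0025]
  ],
  "roll": [0,0,0,0,0,0,0,0,0,0]
}}

```text
time_s: 4.1
position: [0.5055, -0.1323, 0.0814]
eef_rot: [0.0, 1.0, -0.013, 0.0]
contact_force: [0.7, -0.5, 0.1]
width: -0.0
```

```bash
python3 look.py c side,wrist R
```

```text
4.1 [ 0.5055 -0.1323  0.0814] F [ 0.72 -0.5   0.12] w -4.2600796194144576e-05
toolx [ 1.    -0.026  0.001] tooly [-0.026 -1.     0.   ] toolz [ 0.001 -0.    -1.   ]
board-rel x,y,z -0.0137 -0.0014 0.0234
standoff tool offset [-0.0513 -0.0012  0.0034]
final tool offset [ 0.0072 -0.0014  0.0034]
```

View pics/c_wrist.png

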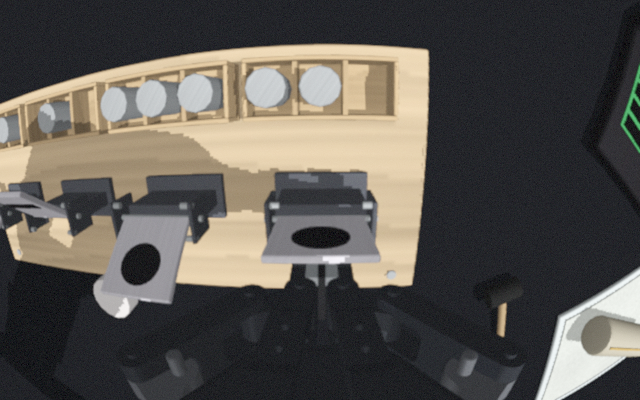

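The tag has come up but still leans slightly outward. I'll go on to just past upright.

Call:
{"fn": "servo_tool", "kwargs": {
  "offset": [
    [0.003,-0.001,0.001],
    [0.006,-0.001,0.002],
    [0.008,-0.001,0.002],
    [0.008,-0.001,0.002],
    [0.008,-0.001,0.002]
  ],
  "roll": [0,0,0,0,0]
}}

```text
time_s: 4.62
position: [0.5141, -0.1317, 0.0796]
eef_rot: [0.0, 1.0, -0.013, 0.001]
contact_force: [-0.3, -0.3, -0.1]
width: 0.0003
```

```bash
python3 look.py d side,wrist R
```

```text
4.6167 [ 0.5141 -0.1317  0.0796] F [-0.33 -0.3  -0.05] w 0.00025522583836064673
toolx [ 1.    -0.025  0.001] tooly [-0.025 -1.     0.001] toolz [ 0.001 -0.001 -1.   ]
board-rel x,y,z -0.0052 -0.0006 0.0216
standoff tool offset [-0.0598 -0.0004  0.0015]
final tool offset [-0.0013 -0.0006  0.0016]
```

View pics/d_wrist.png

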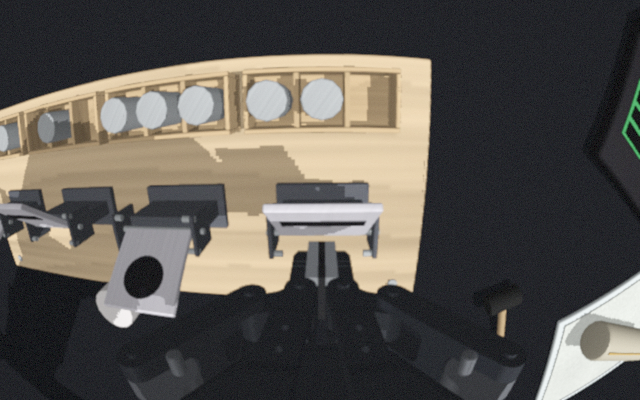

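The tag has fallen in, with the bar visible at (320,224) and no force on the tool. I'll retreat and lift.

Call:
{"fn": "servo_tool", "kwargs": {
  "offset": [
    [-0.015,0,0],
    [-0.035,0,0],
    [-0.058,0,0],
    [-0.065,0,-0.03],
    [-0.065,0,-0.065],
    [-0.065,0,-0.1],
    [-0.065,0,-0.11]
  ],
  "roll": [0,0,0,0,0,0,0]
}}

```text
time_s: 5.3
position: [0.4518, -0.1315, 0.1956]
eef_rot: [0.002, 1.0, -0.013, 0.005]
contact_force: [0.9, -0.5, 0.5]
width: -0.0005
```

```bash
python3 look.py e scene,wrist L
```

```text
5.3 [ 0.4518 -0.1315  0.1956] F [ 0.88 -0.49  0.46] w -0.0005105528564651968
toolx [ 1.    -0.026  0.011] tooly [-0.026 -1.     0.005] toolz [ 0.011 -0.005 -1.   ]
board-rel x,y,z -0.0675 -0.3168 0.1376
standoff tool offset [-0.     -0.3173  0.1161]
final tool offset [ 0.0585 -0.3176  0.1168]
```

View pics/e_wrist.png

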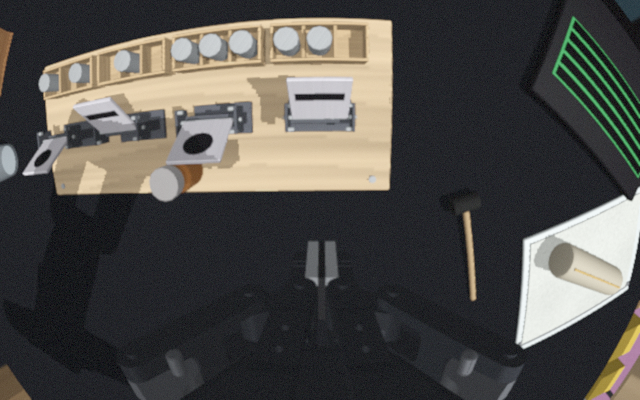

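The right tag now leans in, with the bar at (322,98). I'll traverse high to the left tag.

Call:
{"fn": "servo_tool", "kwargs": {
  "offset": [
    [0,-0.03,0],
    [0,-0.065,0],
    [0,-0.1,0],
    [0,-0.135,0],
    [0,-0.17,0],
    [0,-0.205,0],
    [0,-0.24,0],
    [0,-0.275,0.01],
    [0,-0.305,0.02],
    [0,-0.317,0.025]
  ],
  "roll": [0,0,0,0,0,0,0,0,0,0]
}}

```text
time_s: 6.23
position: [0.4568, 0.1885, 0.1634]
eef_rot: [0.002, 1.0, -0.011, 0.001]
contact_force: [-0.4, 0.3, -1.0]
width: -0.0
```

Call:
{"fn": "servo_tool", "kwargs": {
  "offset": [
    [0,0,0],
    [0,0,0],
    [0,0,0]
  ],
  "roll": [0,0,0]
}}

```text
time_s: 6.48
position: [0.456, 0.1872, 0.1623]
eef_rot: [0.003, 1.0, -0.011, 0.0]
contact_force: [0.7, -0.7, 0.2]
width: -0.0002
```

```bash
python3 look.py f scene,wrist L
```

```text
6.4833 [0.456  0.1872 0.1623] F [ 0.71 -0.71  0.24] w -0.0002155167348082408
toolx [ 1.    -0.023  0.001] tooly [-0.023 -1.     0.005] toolz [ 0.001 -0.005 -1.   ]
board-rel x,y,z -0.0701 0.0019 0.1043
standoff tool offset [0.0051 0.0015 0.0843]
final tool offset [0.0636 0.0014 0.0844]
```

View pics/f_wrist.png

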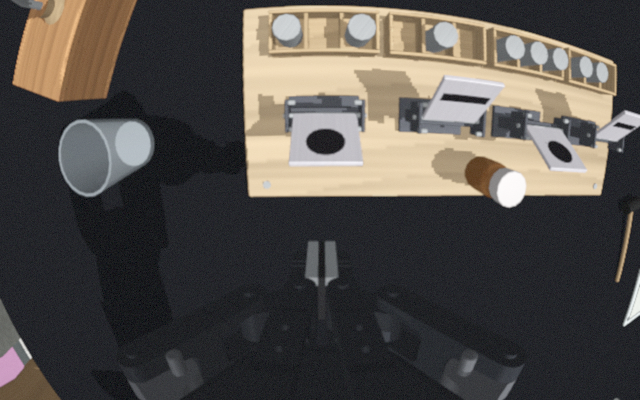

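The left tray has an empty middle pocket and its tag is out, with the round mark at (325,141). The tool is lined up, so I'll descend.

Call:
{"fn": "servo_tool", "kwargs": {
  "offset": [
    [0.003,0.001,0.03],
    [0.004,0.0015,0.06],
    [0.004,0.0015,0.078],
    [0.004,0.0015,0.083],
    [0.004,0.0015,0.083],
    [0.004,0.0015,0.083]
  ],
  "roll": [0,0,0,0,0,0]
}}

```text
time_s: 7.08
position: [0.4623, 0.1846, 0.0816]
eef_rot: [0.002, 1.0, -0.013, 0.002]
contact_force: [0.8, 0.5, 0.2]
width: -0.0002
```

```bash
python3 look.py g side,wrist L
```

```text
7.0833 [0.4623 0.1846 0.0816] F [0.81 0.54 0.17] w -0.00016454363902178767
toolx [ 1.    -0.025  0.005] tooly [-0.025 -1.     0.004] toolz [ 0.005 -0.004 -1.   ]
board-rel x,y,z -0.0638 -0.0005 0.0236
standoff tool offset [-0.0012 -0.0005  0.0036]
final tool offset [ 0.0573 -0.0008  0.0038]
```

View pics/g_wrist.png

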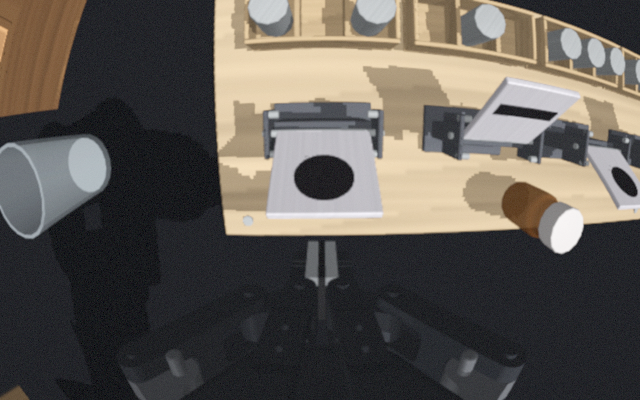

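The fingers are in front of the tag and clear of it. I'll push.

Call:
{"fn": "servo_tool", "kwargs": {
  "offset": [
    [0.007,0,0.002],
    [0.014,0,0.002],
    [0.02,0,0.002],
    [0.025,0,0.002],
    [0.03,0,0.002],
    [0.034,0,0.002],
    [0.038,0,0.002],
    [0.042,0,0.002],
    [0.046,0,0.002],
    [0.049,0,0.002]
  ],
  "roll": [0,0,0,0,0,0,0,0,0,0]
}}

```text
time_s: 8.02
position: [0.5125, 0.184, 0.0808]
eef_rot: [0.002, 1.0, -0.012, 0.003]
contact_force: [0.5, -0.1, -0.3]
width: 0.0003
```

```bash
python3 look.py i side,wrist L
```

```text
8.0167 [0.5125 0.184  0.0808] F [ 0.46 -0.07 -0.3 ] w 0.00026974734670513214
toolx [ 1.    -0.025  0.007] tooly [-0.025 -1.     0.003] toolz [ 0.007 -0.003 -1.   ]
board-rel x,y,z -0.0136 -0.0001 0.0228
standoff tool offset [-0.0515  0.0001  0.0025]
final tool offset [ 0.007  -0.0001  0.0029]
```

View pics/i_wrist.png

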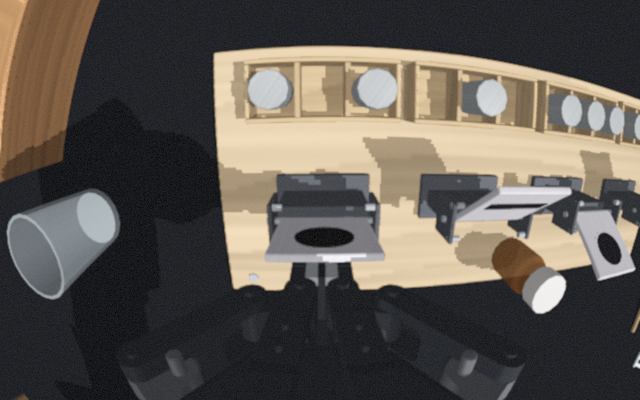

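Call:
{"fn": "servo_tool", "kwargs": {
  "offset": [
    [0.003,0,0.001],
    [0.006,0,0.002],
    [0.008,0,0.002],
    [0.008,0,0.002],
    [0.008,0,0.002]
  ],
  "roll": [0,0,0,0,0]
}}

```text
time_s: 8.53
position: [0.5208, 0.1838, 0.079]
eef_rot: [0.002, 1.0, -0.012, 0.004]
contact_force: [0.1, 0.0, -0.6]
width: -0.0001
```

```bash
python3 look.py j side,wrist L
```

```text
8.5333 [0.5208 0.1838 0.079 ] F [ 0.08  0.   -0.63] w -0.0001289581710390876
toolx [ 1.    -0.025  0.007] tooly [-0.025 -1.     0.003] toolz [ 0.007 -0.003 -1.   ]
board-rel x,y,z -0.0053 -0.0001 0.021
standoff tool offset [-0.0597  0.0001  0.0005]
final tool offset [-0.0012 -0.0001  0.001 ]
```

View pics/j_wrist.png

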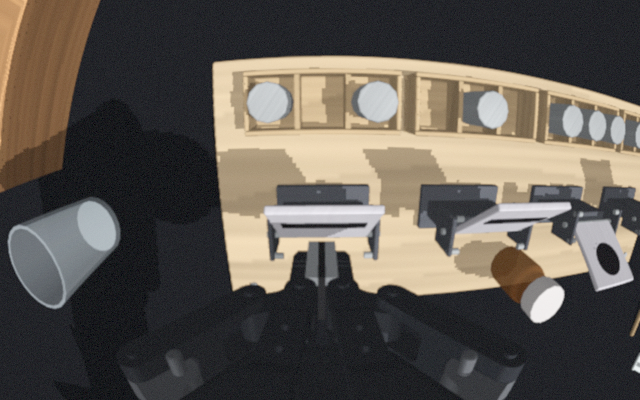

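The left tag has fallen in as well, with the bar at (323,226). I'll retreat, lift, and check everything.

Call:
{"fn": "servo_tool", "kwargs": {
  "offset": [
    [-0.015,0,0],
    [-0.035,0,0],
    [-0.058,0,0],
    [-0.065,0,-0.03],
    [-0.065,0,-0.065],
    [-0.065,0,-0.1],
    [-0.065,0,-0.13],
    [-0.065,0,-0.15],
    [-0.065,0,-0.15],
    [-0.065,0,-0.15]
  ],
  "roll": [0,0,0,0,0,0,0,0,0,0]
}}

```text
time_s: 9.47
position: [0.4554, 0.1862, 0.2301]
eef_rot: [0.001, 1.0, -0.012, 0.005]
contact_force: [-0.0, 0.0, -1.1]
width: -0.0002
```

```bash
python3 - <<'E'
from station import manip
import cv2,numpy as np
s=manip.read_state(); print(s['time_s'],s['position'],s['contact_force'])
f={n:manip.read_camera(n)['frame'][:,:,::-1] for n in('scene','side','wrist')}
a=cv2.resize(f['scene'][150:300,170:480],(800,387),interpolation=cv2.INTER_CUBIC); cv2.imwrite('pics/z1.png',a)
cv2.imwrite('pics/z2.png',cv2.resize(f['side'][130:290,240:460],(760,553),interpolation=cv2.INTER_CUBIC)); cv2.imwrite('pics/z3.png',f['wrist'])
E
```

```text
9.4667 [0.45542731 0.18618619 0.23009412] [-0.04463388  0.02065382 -1.13730607]
```

View pics/z1.png

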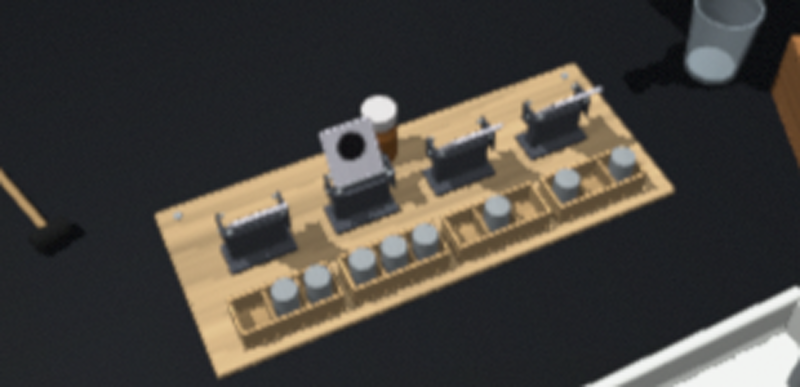

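View pics/z2.png

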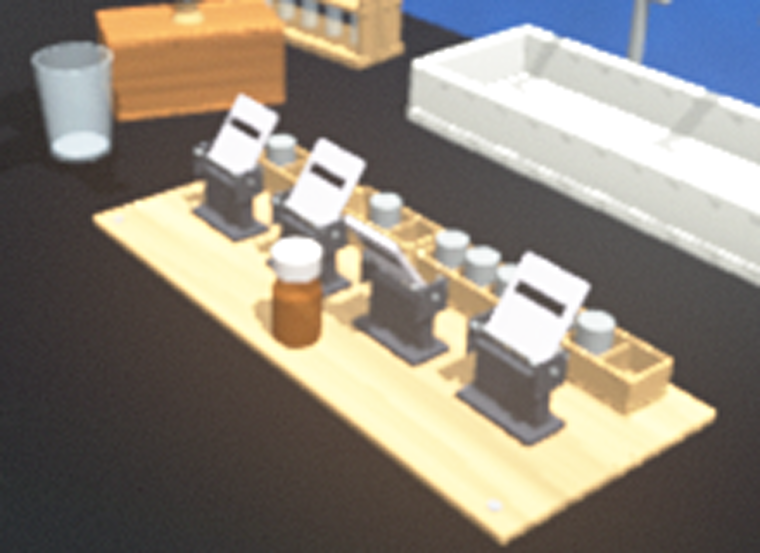

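View pics/z3.png

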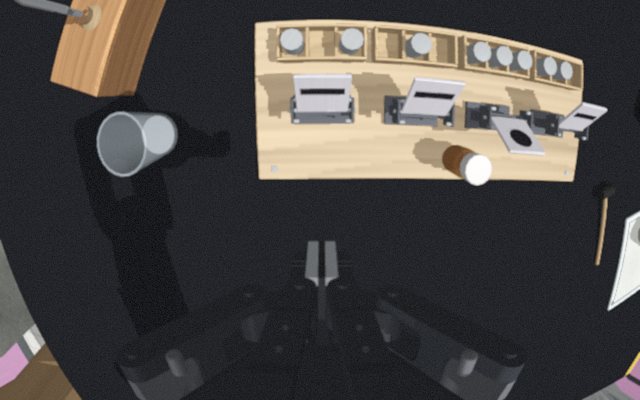

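All three views agree. The full tray's tag is out with the round mark up, and the other three lean in with the bar up. The cylinders, jar, mallet and beaker look unmoved, and the arm is clear.

```bash
python3 -c "
from station import manip
print(manip.sign_off())"
```

```text
the job is handed in; nothing more can be done
None
```

The tags are right, and the job is handed in at about 9.6 s. I pushed the two wrong tags, at the left end and the right end of the row, just past upright with the shut fingertips. Both fell in, bar mark up. I did not touch the two tags that were already right: round mark out on the full tray, and bar mark in on the one-cylinder tray.

The last scene, side and wrist pictures all show three tags in with the bar up and the full tray's tag out with the round mark up. In those pictures the cylinders, jar, mallet and beaker looked unmoved by eye; I did not measure their positions again. The force readings between moves stayed around 1 N, which is sensor noise. The arm ended clear at z = 0.23 m.

The detection network gave several false or missed hits. I therefore located the tag axles by fitting the board to points picked by hand in the scene and wrist pictures. The two cameras agreed to about 1.5 mm.

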